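Scrap a brass blank in a pedal bin with a hold-open catch

ROBOT

A 7-joint arm with a two-finger parallel gripper is mounted at the origin on the work surface. World frame = base frame: x ahead of the robot, y to its left, z up, the work surface at z = 0. Lengths are in m, angles in rad, forces in N, time in s.
With the tool pointing down it reaches from about 0.425 to 0.925 m from the base axis. Payload 6.8 kg.
Tool frame: the origin (TCP) lies midway between the tips of the shut fingers; the grasp point (between the pads) lies 19 mm behind it; z points along the fingers, y is the line along which they close (so a half turn about z gives the same grasp; the last joint's range is limited). The gripper opens to 85 mm and grips with 20 to 120 N. Pads are 22 mm wide; open, the fingers measure 114 mm over their backs; the gripper's body (76 mm by 85 mm) begins 54 mm behind the grasp point. The pads swing forward as they close: fully open they stand 13 mm farther back than shut.
Start: joints at [-1.251, 0.477, 0.022, 1.555, -0.011, 1.109, -0.083], TCP at [0.28, 0.614, 0.231] pointing down, gripper open.
Joint ranges: [-2.96, 2.96], [-0.34, 2.1], [-1.41, 1.46], [0.24, 2.44], [-1.37, 4.51], [0.17, 1.92], [-2.96, 2.96]. Speed limits (rad/s): [2.39, 2.39, 3.14, 3.14, 3.14, 3.14, 3.14].

INTERFACE

Orientations are given as a rotation vector (axis times angle).
In Python, from bench import r gives the robot as it stands. The module is installed in compiled form; this text tells all that it offers.
- The arm moves only by the tool apply_moves, never from a script. Its argument "rows" is a list of rows, each a list of 6 numbers: the shift along the tool's x, y, z scaled (see below), then the turn, a rotation vector about the tool's x, y, z scaled (see below). A call has 1 to 5 rows; each row is the pose to reach, as a shift and turn from the pose commanded when the call began, along the tool's axes at that moment; what a row does not reach only later rows make up. The controller multiplies each number of a shift by 0.25 m and each number of a turn by 90 degrees. A row lasts 1/8 s, in which the tool goes at most 62.5 mm and 10.7 degrees, less where a joint would pass 70% of its speed; a pose out of reach is approached as far as the arm can. A call with a number of a shift or a turn outside -1 to 1 is refused whole. A call with a gripper value outside its range is refused whole. "claw" is the opening, from 0 (shut) to 1 (fully open), set as the call begins (left out, the last holds). The fingers move at their own pace and stop on an object; "newtons" is the grip in N (left out, the last holds). Time passes only in rows, so rows that repeat a pose let the fingers close. It gives the time, the measured TCP pose, the force, the opening and the grip force at its end, in the units of the state.
- r.get_obs(): the state, without advancing time (a new reading comes with each control period).
- r.grab_frame(name): name is "scene" or "top" or "wrist"; returns a dict with "pixels" (420x560x3 uint8, red, green, blue), "intrinsics" (3x3 intrinsics, pixels), "dist" ([k1, k2, p1, p2, k3] as OpenCV has them; the pictures are not rectified), "eye" and "attitude" of the camera in the world. Camera axes: x right, y up, looking along -z (the intrinsics and any distortion apply to the point x, -y, -z); pixel columns grow to the right and rows downward; lengths in m; the calibration is good to about 2 mm. A picture is of the moment at which its call begins. There is no depth.
- r.hand_in(): hands the job in; it is judged then, once.
Trained networks look in a picture, given as the dict that the camera call returned (one of the last four; its "shot" number tells which), for a name from the list of things; names that differ only in an ending like _2 or _b are one class to them, and where a whole thing is asked for, a point or a joint stands for the part that bears it (a point fixed in the world has none). Each returns a list of dicts, best first, with "conf" (0 to 1); they miss things now and then, are a little off and sometimes report something else, mostly with a low value. They report only what shows in the picture. A call takes as long as a camera call. They do not tell look-alikes from the thing itself.
- r.search_frame(picture, thing): "rect" ([left, top, width, height] in pixels, round what is visible of it).
- r.outline_of(picture, thing): "pixels" (420x560 bool, what is visible of it) and "rect" ([left, top, width, height] in pixels, round what is visible of it).
- r.landmark_of(picture, thing): "point" ([column, row] in pixels: a listed point, or the origin of a listed thing).
The state is a dict: "clock": time; "joints": joint angles; "qvel": joint speeds; "tau": joint torques, N m; "tcp_pos": TCP position; "orientation": TCP orientation; "contact_force": force on the tool from outside, world axes, zero at the start; "moment": the same for the moment, N m; "grip_width": finger opening in m; "gripper_force": force on a finger pad.
Only numpy, scipy, OpenCV 4.12 (cv2) and the standard library are available. Lean on these libraries where they do the work, as an engineer would, in place of code of your own. Each camera call takes 0.05 s, during which the arm holds its last target. There are 200 camera calls.

TASK

Put the spoiled brass blank into the red scrap bin, working the lid with its pedal alone and keeping off the lid. Press the pedal gently down to its stop, without stamping on it, slide it across and let it up into its catch so that the lid stays open; drop the brass blank in, then press the pedal out of the catch and ease it all the way back up so that the lid comes down under control and never falls shut. Leave the steel blank and everything else on the bench where it lies.

Things in the scene. Friction and masses are not known exactly. Their poses are not given: they have to be found in the camera images.
- bin: Round red scrap bin, fixed: outer diameter 200, black base diameter 206 up to 75 high, rim 230 above the bench, inner floor 79 above it. Origin: centre of its underside. Its own -x is the front, where the pedal sticks out; the lid is hinged at the back (+x); z up. The pedal lever turns about a rod along the bin's y through (0, 0, 43); the tread centre is 185 in front of that rod.
- bin_mouth (a point): Centre of the bin's open mouth at rim height (230 above the bench), axes as the bin. Inner diameter 192. Held open by the catch, the lid stands 1.15 to 1.8 rad from level at the back of the mouth, up to 210 above the rim, and leans over the rear 85 of the mouth at most.
- tread (a point): Centre of the top of the yellow pedal tread with black pad; moves with the pedal, axes as the bin, tipped with the lever. Tread 52 long (bin's x), 64 wide (y); side lips 4 thick stand 8 above the pad, 60 clear between them. About 77 above the bench when up, 17 to 36 at the bottom stop. It lies 82 in front of the bin's base.
- pedal (a joint): Lever angle, rad: 0 = up (lid shut), grows as pressed. Spring and lid push it up with about 8 to 12 N at the tread. The bottom stop is the lower edge of the slot in an adjustable steel catch plate: met anywhere from 0.225 to 0.325 rad (tread 41 to 60 lower), not measured, to be felt. Pad friction or a push on a lip moves the pedal sideways. Over 28 N on it strains it.
- shift (a joint): Sideways travel of the pedal, m: 0 = in the upright leg of the slot, up to 0.020 towards the bin's own -y. It can cross only with the tread within 2 mm of the bottom stop. Beyond 0.017 the lever is under its seat: let up about 7 mm at the tread it seats behind a 2.5 mm lip and stays down by itself. To free it: press to the stop, slide back to 0, let up.
- lid (a joint): Lid opening, rad: 0 = shut on the rim, 1.57 = upright. Round aluminium lid, diameter 206, linked to the pedal: lid = 6.33 x pedal angle. Nothing damps it: if the pedal is let go, the lid falls shut. Shutting faster than 4 rad/s counts as falling.
- brass_mid (a point): Centre of the spoiled brass blank, half-way up (11 above the bench): bright yellow bar lying along its own x, 70 long: square shank 22 x 22 x 45 towards -x and a round spigot, diameter 14, 25 long, towards +x. The shank runs from 25 behind this point to 20 ahead of it; grip it across y about 3 behind this point. 0.22 kg.
- steel_mid (a point): Centre of the steel blank, of the very same shape but grey: not to be touched.
- hammer: Hammer lying on the bench, about 300 long, not to be moved.
- spanner: Steel spanner lying on the bench, not to be moved.
- screwdriver: Screwdriver with a red handle lying on the bench, not to be moved.
- tin: Open round aluminium tin, diameter 76, 70 high, not to be moved.
- nut: Dark steel hexagon nut blank, 30 across, 13 high, not to be moved.
- file: Flat file with a wooden handle, about 310 long, not to be moved.
Mind the look-alikes: they are no part of the job. There is more than one size of the part that bears brass_mid; the job needs the smallest.

How it is judged:
By the outcome, as a careful person would: the job done as asked, in the order asked, and still so for the second after the job is handed in, with the robot touching nothing.
It also fails if it takes over 72 s, if anything falls off the work surface, if the arm or the gripper's body presses on something with over 40 N, if the wrist force passes 120 N, or if a joint passes its speed limit or range.

## Working session

There is one attempt and no reset: what is moved stays moved. The work goes in short steps, Python scripts to look and compute and a tool call to move; the robot and the scene stay as the last step left them, time stands still between calls to the robot, and variables do not carry over. Pictures are saved under pics/ and viewed, at most 10 in all, crops included, and the job is handed in when it is done.

Besides the shell and the picture viewer there is one more tool, called after "Emit:" by a JSON object that holds its "op" and its "data", one argument or row to a line. apply_moves: Moves the arm, as the interface text tells. Its arguments: {"type":"object","properties":{"rows":{"type":"array","items":{"type":"array","items":{"type":"number"}}},"claw":{"type":"number"},"newtons":{"type":"number"}},"required":["rows"]}

```bash
mkdir -p pics; cat > h.py <<'E'
import numpy as np, cv2
from scipy.spatial.transform import Rotation as R
from bench import r
def att(f):
    a=np.array(f["attitude"],float)
    return a if a.shape==(3,3) else (R.from_rotvec(a).as_matrix() if a.size==3 else R.from_quat(a).as_matrix())
def ray(f,p):
    u=cv2.undistortPoints(np.array([[p]],float),np.array(f["intrinsics"]),np.array(f["dist"]))[0,0]
    d=att(f)@np.array([u[0],-u[1],-1.]); return np.array(f["eye"],float),d
def onz(f,p,z):
    e,d=ray(f,p); return e+d*(z-e[2])/d[2]
def proj(f,P):
    c=(np.array(P)-np.array(f["eye"]))@att(f); c=c*[1,-1,-1]
    return cv2.projectPoints(c[None].reshape(-1,1,3),np.zeros(3),np.zeros(3),np.array(f["intrinsics"]),np.array(f["dist"]))[0].reshape(-1,2)
def save(n,px): cv2.imwrite("pics/"+n,cv2.cvtColor(np.ascontiguousarray(px),cv2.COLOR_RGB2BGR))
E
python3 - <<'E'
from h import *
o=r.get_obs(); print(o["tcp_pos"],o["orientation"],o["contact_force"],o["clock"])
ims=[]
for n in ["top","scene"]:
    f=r.grab_frame(n); ims.append(f["pixels"]); print(n,f["eye"],f["attitude"])
    for t,z in [("bin",0),("bin_mouth",.23),("tread",.077),("brass_mid",.011),("steel_mid",.011),("tin",0)]:
        for d in r.landmark_of(f,t)[:4]: print(t,np.round(d["point"],1),round(d["conf"],2),onz(f,d["point"],z).round(3))
    save(n+".png",f["pixels"])
E
```

```text
[0.27982878 0.61360765 0.23032529] [-6.66867505e-01 -3.06973193e+00  2.86645362e-03] [ 0.24187088 -0.63013948 -0.93912169] 0.0
top [ 0.34439035 -0.03553027  1.26455234] [ 0.14615347 -0.13343228 -1.54722888]
bin [178.  195.1] 0.93 [0.614 0.277 0.   ]
bin_mouth [160.2 172.2] 0.87 [0.626 0.272 0.23 ]
tread [234.8 201.6] 0.71 [0.58  0.087 0.077]
tread [333.9 249.1] 0.3 [ 0.445 -0.205  0.077]
brass_mid [296.5 207.3] 0.67 [ 0.579 -0.099  0.011]
brass_mid [363.2 238.1] 0.59 [ 0.486 -0.306  0.011]
brass_mid [338.4 194.3] 0.58 [ 0.623 -0.23   0.011]
brass_mid [178.7 198.3] 0.31 [0.601 0.272 0.011]
steel_mid [331.8 248.3] 0.68 [ 0.453 -0.208  0.011]
tin [315.3 150.6] 0.6 [ 0.768 -0.159  0.   ]
scene [1.12546773 0.16363568 1.22595797] [0.36411711 0.48636506 1.79355065]
bin [379.  291.1] 0.89 [0.627 0.263 0.   ]
bin [232.5 155.6] 0.28 [ 0.309 -0.26   0.   ]
bin_mouth [397.2 252.3] 0.96 [0.618 0.267 0.23 ]
tread [317.9 246.1] 0.59 [0.579 0.08  0.077]
brass_mid [197.3 198.1] 0.91 [ 0.49  -0.305  0.011]
brass_mid [208.4 241.1] 0.56 [ 0.614 -0.224  0.011]
brass_mid [381.1 289.6] 0.55 [0.626 0.266 0.011]
brass_mid [256.1 240.1] 0.54 [ 0.575 -0.097  0.011]
steel_mid [233.9 192.6] 0.46 [ 0.443 -0.208  0.011]
tin [209.1 298.1] 0.66 [ 0.766 -0.167  0.   ]
```

View pics/top.png

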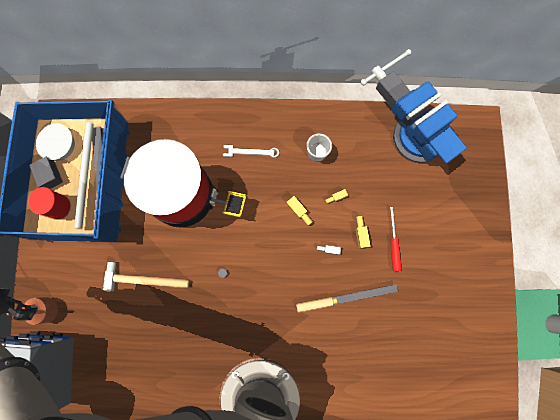

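View pics/scene.png

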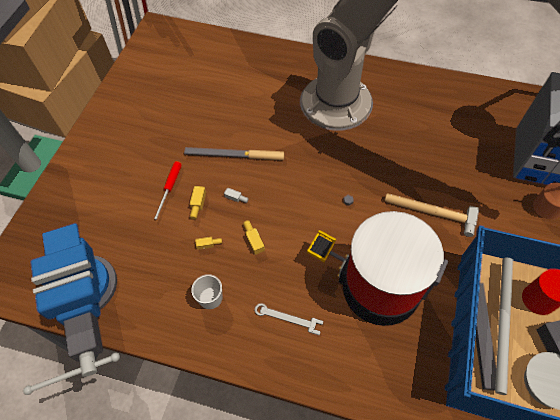

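The three brass look-alikes in the top picture are at (299,210), (337,196) and (363,232). The steel one is at (330,250). The one at (337,196) looks smallest, so I'll measure it and check it in a close crop.

```bash
python3 - <<'E'
from h import *
for n in ["top","scene"]:
    f=r.grab_frame(n)
    hsv=cv2.cvtColor(f["pixels"],cv2.COLOR_RGB2HSV)
    m=cv2.inRange(hsv,(20,110,120),(35,255,255))
    k,l,s,c=cv2.connectedComponentsWithStats(m)
    for i in range(1,k):
        if s[i,4]<60: continue
        ys,xs=np.where(l==i)
        P=np.array([onz(f,(x,y),.015) for x,y in zip(xs,ys)])[:,:2]
        if not(.4<P[:,0].mean()<.75 and abs(P[:,1].mean())<.35): continue
        (cx,cy),(w,h),a=cv2.minAreaRect(P.astype(np.float32)*1000)
        mu=P.mean(0); ev=np.linalg.eigh(np.cov((P-mu).T))[1][:,1]
        t=(P-mu)@ev; q=(P-mu)@np.array([-ev[1],ev[0]])
        L=[np.ptp(q[(t>a_)&(t<b_)]) if ((t>a_)&(t<b_)).any() else 0 for a_,b_ in [(t.min(),t.min()+.02),(t.max()-.02,t.max())]]
        print(n,s[i],"c",round(cx),round(cy),"wh",round(w),round(h),"rect",round(a,1),"ev",ev.round(3),"pcaang",np.degrees(np.arctan2(ev[1],ev[0])).round(1),"w ends",np.round(L,3))
    if n=="top": save("crop.png",cv2.resize(f["pixels"][170:270,270:400],None,fx=5,fy=5,interpolation=cv2.INTER_CUBIC))
E
```

```text
top [326 189  22  14 119] c 616 -222 wh 21 71 rect 23.1 ev [-0.434  0.901] pcaang 115.7 w ends [0.021 0.011]
top [224 191  22  26 137] c 586 93 wh 54 73 rect 78.5 ev [-0.989  0.15 ] pcaang 171.4 w ends [0.054 0.053]
top [287 197  25  28 238] c 569 -109 wh 97 32 rect 41.0 ev [-0.773 -0.635] pcaang -140.6 w ends [0.032 0.015]
top [357 216  14  32 236] c 507 -303 wh 97 30 rect 9.6 ev [-0.979 -0.204] pcaang -168.2 w ends [0.015 0.03 ]
scene [190 186  16  23 232] c 487 -305 wh 74 38 rect 8.3 ev [-0.974 -0.227] pcaang -166.9 w ends [0.035 0.033]
scene [190 206   9  12  73] c 536 -296 wh 37 19 rect 8.8 ev [-0.991 -0.136] pcaang -172.2 w ends [0.019 0.018]
scene [244 221  21  33 324] c 566 -109 wh 105 33 rect 41.2 ev [-0.763 -0.646] pcaang -139.8 w ends [0.031 0.018]
scene [307 230  29  30 204] c 542 84 wh 58 77 rect 76.2 ev [-0.985  0.172] pcaang 170.1 w ends [0.058 0.056]
scene [195 237  27   9 170] c 614 -225 wh 24 72 rect 23.9 ev [-0.323  0.946] pcaang 108.9 w ends [0.022 0.015]
```

View pics/crop.png

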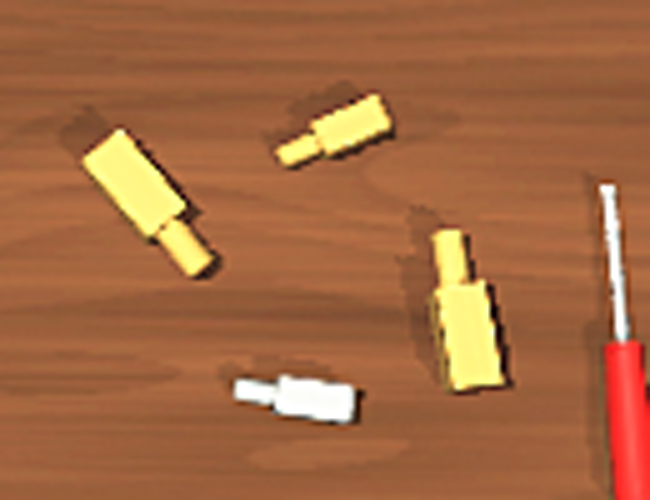

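The blank at top (337,196), crop (335,130), measures 71 x 22 with a spigot, against about 97 x 31 for the other two. So it is the brass one I want, at about (0.615,-0.223) with its spigot heading at about 113°. Next I go over the tread with the fingers shut.

```bash
cat >> h.py <<'E'
def Rd(yaw): # tool down, tool y at yaw deg
    c,s=np.cos(np.radians(yaw)),np.sin(np.radians(yaw)); return np.array([[-s,c,0],[c,s,0],[0,0,-1.]])
def step(P,yaw,P0=None,yaw0=None):
    o=r.get_obs(); R0=R.from_rotvec(o["orientation"]).as_matrix() if yaw0 is None else Rd(yaw0)
    p0=np.array(o["tcp_pos"] if P0 is None else P0)
    print("row",((R0.T@(np.array(P)-p0))/.25).round(4),(R.from_matrix(R0.T@Rd(yaw)).as_rotvec()/(np.pi/2)).round(4),"n>=",round(np.linalg.norm(np.array(P)-p0)/.0625,1))
E
python3 - <<'E'
from h import *
y0=65.5
step([.33,.5,.36],78); step([.45,.28,.36],78,[.33,.5,.36],78); step([.58,.084,.25],78,[.45,.28,.36],78)
E
```

```text
row [-0.3714 -0.3327 -0.5147] [ 0.    -0.    -0.139] n>= 2.9
row [-0.6525 -0.761   0.    ] [0. 0. 0.] n>= 4.0
row [-0.6716 -0.6588  0.44  ] [0. 0. 0.] n>= 4.2
```

Emit:
{"op": "apply_moves", "data": {
  "rows": [
    [-0.37, -0.33, -0.51, 0, 0, -0.139],
    [-0.37, -0.33, -0.51, 0, 0, -0.139],
    [-0.37, -0.33, -0.51, 0, 0, -0.139],
    [-0.37, -0.33, -0.51, 0, 0, -0.139]
  ],
  "claw": 0
}}

```text
clock: 1.3
tcp_pos: [0.3334, 0.4992, 0.3632]
orientation: [0.337, 3.119, 0.01]
contact_force: [-0.2, 0.2, -1.0]
grip_width: 0.0121
gripper_force: 0.0
```

Emit:
{"op": "apply_moves", "data": {
  "rows": [
    [-0.65, -0.76, 0, 0, 0, 0],
    [-0.65, -0.76, 0, 0, 0, 0],
    [-0.65, -0.76, 0, 0, 0, 0],
    [-0.65, -0.76, 0, 0, 0, 0],
    [-0.65, -0.76, 0, 0, 0, 0]
  ]
}}

```text
clock: 1.92
tcp_pos: [0.4518, 0.2763, 0.3582]
orientation: [0.342, 3.122, -0.003]
contact_force: [0.1, 1.7, 0.0]
grip_width: -0.0001
gripper_force: 0.0
```

Emit:
{"op": "apply_moves", "data": {
  "rows": [
    [-0.67, -0.66, 0, 0, 0, 0],
    [-0.67, -0.66, 0, 0, 0, 0],
    [-0.67, -0.66, 0, 0, 0, 0],
    [-0.67, -0.66, 0.44, 0, 0, 0],
    [-0.67, -0.66, 0.44, 0, 0, 0]
  ]
}}

```text
clock: 2.55
tcp_pos: [0.5793, 0.0857, 0.2467]
orientation: [-0.327, -3.124, -0.001]
contact_force: [0.4, 0.7, 0.2]
grip_width: -0.0001
gripper_force: 0.0
```

```bash
python3 - <<'E'
from h import *
o=r.get_obs(); print(o["clock"],o["tcp_pos"],R.from_rotvec(o["orientation"]).as_matrix().round(3),o["contact_force"])
f=r.grab_frame("wrist"); save("w1.png",f["pixels"]); print(f["eye"])
for t,z in [("tread",.077),("bin_mouth",.23),("brass_mid",.011)]:
    for d in r.landmark_of(f,t)[:2]: print(t,np.round(d["point"],1),round(d["conf"],2),onz(f,d["point"],z).round(4))
print(proj(f,[[.58,.084,.077]]))
E
```

```text
2.55 [0.57929286 0.0856531  0.24665881] [[-0.978  0.207  0.   ]
 [ 0.207  0.978  0.001]
 [ 0.     0.001 -1.   ]] [0.35039702 0.72084993 0.24575534]
[0.5059844  0.10195764 0.39062836]
tread [276.1 181.3] 0.61 [0.573  0.0843 0.077 ]
brass_mid [123.4 204. ] 0.9 [ 0.5754 -0.1073  0.011 ]
brass_mid [ 46.2 252.7] 0.76 [ 0.6162 -0.2338  0.011 ]
[[277.27780131 188.24499645]]
```

View pics/w1.png

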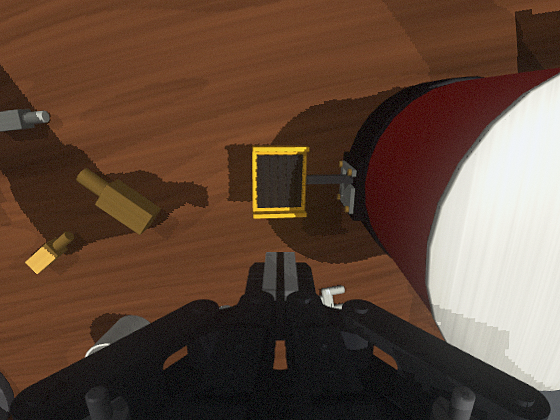

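The tread shows at wrist (280,181), square to the tool, centred at about (0.575,0.086). Next I go down to just above it.

Emit:
{"op": "apply_moves", "data": {
  "rows": [
    [-0.012, 0, 0.2, 0, 0, 0],
    [-0.012, 0, 0.4, 0, 0, 0],
    [-0.012, 0, 0.55, 0, 0, 0],
    [-0.012, 0, 0.62, 0, 0, 0],
    [-0.012, 0, 0.62, 0, 0, 0]
  ]
}}

```text
clock: 3.38
tcp_pos: [0.5823, 0.0857, 0.0945]
orientation: [0.326, 3.124, 0.001]
contact_force: [0.2, -0.3, 0.2]
grip_width: -0.0001
gripper_force: 0.0
```

Emit:
{"op": "apply_moves", "data": {
  "rows": [
    [0, 0, 0.01, 0, 0, 0],
    [0, 0, 0.02, 0, 0, 0],
    [0, 0, 0.03, 0, 0, 0],
    [0, 0, 0.04, 0, 0, 0],
    [0, 0, 0.05, 0, 0, 0]
  ]
}}

```text
clock: 4.0
tcp_pos: [0.5819, 0.0842, 0.0811]
orientation: [-0.329, -3.124, -0.0]
contact_force: [-0.4, -0.1, 0.6]
grip_width: 0.0002
gripper_force: 0.0
```

Emit:
{"op": "apply_moves", "data": {
  "rows": [
    [0, 0, 0.01, 0, 0, 0],
    [0, 0, 0.02, 0, 0, 0],
    [0, 0, 0.03, 0, 0, 0],
    [0, 0, 0.04, 0, 0, 0],
    [0, 0, 0.05, 0, 0, 0]
  ]
}}

```text
clock: 4.62
tcp_pos: [0.5829, 0.0827, 0.0699]
orientation: [0.33, 3.122, -0.001]
contact_force: [-1.6, -4.0, 10.3]
grip_width: 0.0002
gripper_force: 4.9
```

Emit:
{"op": "apply_moves", "data": {
  "rows": [
    [0, 0, 0.012, 0, 0, 0],
    [0, 0, 0.024, 0, 0, 0],
    [0, 0, 0.036, 0, 0, 0],
    [0, 0, 0.048, 0, 0, 0],
    [0, 0, 0.06, 0, 0, 0]
  ]
}}

```text
clock: 5.25
tcp_pos: [0.5827, 0.0812, 0.0549]
orientation: [0.332, 3.122, -0.004]
contact_force: [-3.7, -6.6, 10.0]
grip_width: -0.0
gripper_force: 5.3
```

Emit:
{"op": "apply_moves", "data": {
  "rows": [
    [0, -0.004, 0.01, 0, 0, 0],
    [0, -0.008, 0.02, 0, 0, 0],
    [0, -0.008, 0.03, 0, 0, 0],
    [0, -0.008, 0.04, 0, 0, 0],
    [0, -0.008, 0.05, 0, 0, 0]
  ]
}}

```text
clock: 5.88
tcp_pos: [0.5827, 0.081, 0.0425]
orientation: [0.33, 3.122, -0.001]
contact_force: [-1.4, -3.1, 10.6]
grip_width: 0.0003
gripper_force: 5.1
```

Emit:
{"op": "apply_moves", "data": {
  "rows": [
    [0, 0, 0.005, 0, 0, 0],
    [0, 0, 0.01, 0, 0, 0],
    [0, 0, 0.015, 0, 0, 0],
    [0, 0, 0.02, 0, 0, 0],
    [0, 0, 0.02, 0, 0, 0]
  ]
}}

```text
clock: 6.5
tcp_pos: [0.5827, 0.081, 0.0374]
orientation: [0.33, 3.122, -0.001]
contact_force: [-0.8, -3.1, 9.7]
grip_width: 0.0001
gripper_force: 4.9
```

Emit:
{"op": "apply_moves", "data": {
  "rows": [
    [0, 0, 0.004, 0, 0, 0],
    [0, 0, 0.008, 0, 0, 0],
    [0, 0, 0.012, 0, 0, 0],
    [0, 0, 0.012, 0, 0, 0]
  ]
}}

```text
clock: 7.0
tcp_pos: [0.5828, 0.0811, 0.0348]
orientation: [0.33, 3.122, -0.0]
contact_force: [-1.8, -2.4, 12.6]
grip_width: 0.0001
gripper_force: 6.4
```

Emit:
{"op": "apply_moves", "data": {
  "rows": [
    [0, 0, 0.004, 0, 0, 0],
    [0, 0, 0.008, 0, 0, 0],
    [0, 0, 0.008, 0, 0, 0]
  ]
}}

```text
clock: 7.38
tcp_pos: [0.5838, 0.081, 0.0341]
orientation: [0.33, 3.12, 0.001]
contact_force: [-3.3, -3.7, 22.8]
grip_width: 0.0003
gripper_force: 11.2
```

The stop is felt at about z 0.034. I'll ease off about 1 mm and slide towards the bin's -y, which is the tool's -x.

Emit:
{"op": "apply_moves", "data": {
  "rows": [
    [0, 0, -0.003, 0, 0, 0],
    [-0.01, 0, -0.003, 0, 0, 0],
    [-0.02, 0, -0.003, 0, 0, 0],
    [-0.03, 0, -0.003, 0, 0, 0],
    [-0.03, 0, -0.003, 0, 0, 0]
  ]
}}

```text
clock: 8.0
tcp_pos: [0.5915, 0.0792, 0.0345]
orientation: [0.331, 3.119, 0.0]
contact_force: [-2.0, -3.2, 16.8]
grip_width: -0.0001
gripper_force: 8.5
```

```bash
python3 - <<'E'
from h import *
o=r.get_obs(); print(o["clock"],o["tcp_pos"],o["contact_force"])
f=r.grab_frame("wrist"); save("w2.png",f["pixels"][:,100:])
E
```

```text
8.0 [0.59146526 0.07921857 0.03446559] [-1.96642527 -3.2194055  16.75340087]
```

View pics/w2.png

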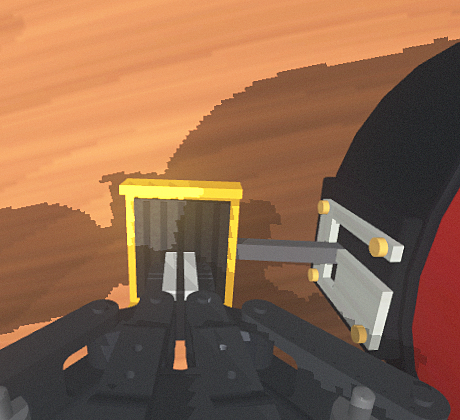

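The fingers sit on the pad left of its centre line. The small side force suggests the pedal is moving with them, so I continue.

Emit:
{"op": "apply_moves", "data": {
  "rows": [
    [-0.01, 0, 0, 0, 0, 0],
    [-0.02, 0, 0, 0, 0, 0],
    [-0.03, 0, 0, 0, 0, 0],
    [-0.04, 0, 0, 0, 0, 0],
    [-0.04, 0, 0, 0, 0, 0]
  ]
}}

```text
clock: 8.68
tcp_pos: [0.6008, 0.0771, 0.0344]
orientation: [0.331, 3.12, -0.0]
contact_force: [-2.2, -3.5, 17.2]
grip_width: -0.0003
gripper_force: 8.9
```

Emit:
{"op": "apply_moves", "data": {
  "rows": [
    [-0.006, 0, 0, 0, 0, 0],
    [-0.012, 0, 0, 0, 0, 0],
    [-0.018, 0, 0, 0, 0, 0],
    [-0.018, 0, 0, 0, 0, 0]
  ]
}}

```text
clock: 9.18
tcp_pos: [0.6011, 0.0771, 0.0338]
orientation: [-0.329, -3.12, 0.0]
contact_force: [-12.2, -1.3, 26.0]
grip_width: 0.0002
gripper_force: 12.9
```

```bash
python3 - <<'E'
from h import *
f=r.grab_frame("wrist"); save("w3.png",f["pixels"][:,100:])
E
```

```text
(no output)
```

View pics/w3.png

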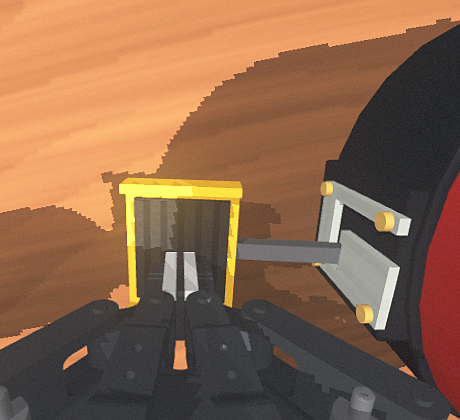

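The tread followed with no slip and reached the end of its sideways travel: about 18.5 mm, with the side force risen to 12 N. Now I ease it up into the catch.

Emit:
{"op": "apply_moves", "data": {
  "rows": [
    [0.006, 0, -0.004, 0, 0, 0],
    [0.006, 0, -0.008, 0, 0, 0],
    [0.006, 0, -0.012, 0, 0, 0],
    [0.006, 0, -0.016, 0, 0, 0],
    [0.006, 0, -0.02, 0, 0, 0]
  ]
}}

```text
clock: 9.85
tcp_pos: [0.6008, 0.0769, 0.0376]
orientation: [-0.33, -3.123, 0.002]
contact_force: [-3.5, -3.1, 9.4]
grip_width: 0.0001
gripper_force: 4.8
```

Emit:
{"op": "apply_moves", "data": {
  "rows": [
    [0, 0, -0.004, 0, 0, 0],
    [0, 0, -0.008, 0, 0, 0],
    [0, 0, -0.012, 0, 0, 0],
    [0, 0, -0.016, 0, 0, 0],
    [0, 0, -0.016, 0, 0, 0]
  ]
}}

```text
clock: 10.48
tcp_pos: [0.6008, 0.0768, 0.0416]
orientation: [-0.33, -3.123, 0.002]
contact_force: [-4.3, -3.0, 9.2]
grip_width: 0.0001
gripper_force: 4.8
```

Emit:
{"op": "apply_moves", "data": {
  "rows": [
    [0, 0, -0.004, 0, 0, 0],
    [0, 0, -0.008, 0, 0, 0],
    [0, 0, -0.012, 0, 0, 0],
    [0, 0, -0.012, 0, 0, 0]
  ]
}}

```text
clock: 10.98
tcp_pos: [0.6016, 0.0783, 0.044]
orientation: [0.328, 3.124, 0.0]
contact_force: [0.1, 0.7, -0.5]
grip_width: -0.0
gripper_force: 0.0
```

The force has gone to zero, so the pedal is seated. Next I lift off and go over to the brass blank.

```bash
python3 - <<'E'
from h import *
step([.6016,.0783,.22],78)
step([.62,-.10,.22],50,[.6016,.0783,.22],78)
step([.616,-.226,.18],23,[.62,-.10,.22],50)
E
```

```text
row [ 0.00e+00  1.00e-04 -7.04e-01] [0.0001 0.0001 0.0002] n>= 2.8
row [-0.2203 -0.6823  0.    ] [0.     0.     0.3111] n>= 2.9
row [-0.3117 -0.3964  0.16  ] [0.  0.  0.3] n>= 2.1
```

Emit:
{"op": "apply_moves", "data": {
  "rows": [
    [0, 0, -0.05, 0, 0, 0],
    [0, 0, -0.25, 0, 0, 0],
    [0, 0, -0.5, 0, 0, 0],
    [0, 0, -0.7, 0, 0, 0]
  ]
}}

```text
clock: 11.48
tcp_pos: [0.602, 0.0779, 0.2225]
orientation: [0.329, 3.122, 0.001]
contact_force: [0.4, 0.5, -0.3]
grip_width: -0.0002
gripper_force: 0.0
```

Emit:
{"op": "apply_moves", "data": {
  "rows": [
    [-0.22, -0.68, 0, 0, 0, 0.31],
    [-0.22, -0.68, 0, 0, 0, 0.31],
    [-0.22, -0.68, 0, 0, 0, 0.31],
    [-0.22, -0.68, 0, 0, 0, 0.31]
  ],
  "claw": 0.7
}}

```text
clock: 11.98
tcp_pos: [0.6193, -0.1062, 0.2203]
orientation: [1.085, 2.946, -0.004]
contact_force: [0.0, 0.8, -0.7]
grip_width: 0.0597
gripper_force: 0.0
```

Emit:
{"op": "apply_moves", "data": {
  "rows": [
    [-0.31, -0.4, 0.16, 0, 0, 0.3],
    [-0.31, -0.4, 0.16, 0, 0, 0.3],
    [-0.31, -0.4, 0.16, 0, 0, 0.3],
    [-0.31, -0.4, 0.16, 0, 0, 0.3]
  ]
}}

```text
clock: 12.48
tcp_pos: [0.6152, -0.2259, 0.179]
orientation: [-1.73, -2.621, -0.0]
contact_force: [-0.4, 0.6, -0.2]
grip_width: 0.06
gripper_force: 0.0
```

```bash
python3 - <<'E'
from h import *
o=r.get_obs(); print(o["clock"],o["tcp_pos"],R.from_rotvec(o["orientation"]).as_matrix().round(3),o["contact_force"],o["grip_width"])
f=r.grab_frame("wrist"); save("w4.png",f["pixels"])
for d in r.landmark_of(f,"brass_mid")[:3]: print(np.round(d["point"],1),round(d["conf"],2),onz(f,d["point"],.011).round(4))
for d in r.outline_of(f,"brass_mid")[:4]:
    ys,xs=np.where(d["pixels"]); P=np.array([onz(f,(x,y),.015) for x,y in zip(xs,ys)])[:,:2]
    (cx,cy),(w,h),a=cv2.minAreaRect(P.astype(np.float32)*1000); mu=P.mean(0); ev=np.linalg.eigh(np.cov((P-mu).T))[1][:,1]
    print(d["rect"],round(cx),round(cy),round(w),round(h),round(a,1),"pca",np.degrees(np.arctan2(ev[1],ev[0])).round(1))
E
```

```text
12.475 [ 0.61517967 -0.22590234  0.17903151] [[-0.393  0.92  -0.   ]
 [ 0.92   0.393  0.   ]
 [ 0.    -0.    -1.   ]] [-0.41252632  0.59978034 -0.17796314] 0.06001401615460663
[292.3  39.2] 0.97 [ 0.5728 -0.0987  0.011 ]
[133.6 213.8] 0.62 [ 0.4897 -0.3077  0.011 ]
[280.9 196.2] 0.61 [ 0.6193 -0.2327  0.011 ]
[223.1, 6.0, 118.5, 72.6] 566 -109 101 36 40.0 pca -138.3
[92.8, 187.5, 106.1, 50.3] 503 -303 106 43 8.2 pca -168.6
[267.9, 149.3, 26.5, 73.5] 614 -224 22 73 25.8 pca 115.4
```

View pics/w4.png

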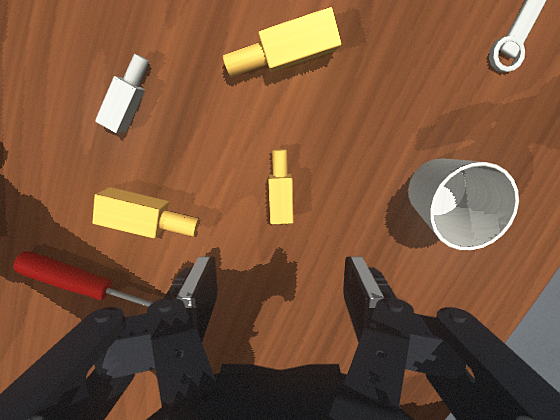

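The target is the small blank at wrist (281,195), centred between the fingers. I descend, then grip it.

Emit:
{"op": "apply_moves", "data": {
  "rows": [
    [0, 0, 0.2, 0, 0, -0.02],
    [0, 0, 0.4, 0, 0, -0.02],
    [0, 0, 0.58, 0, 0, -0.02],
    [0, 0, 0.66, 0, 0, -0.02],
    [0, 0, 0.69, 0, 0, -0.02]
  ]
}}

```text
clock: 13.25
tcp_pos: [0.6156, -0.2253, 0.0063]
orientation: [-1.688, -2.649, -0.001]
contact_force: [0.5, 0.4, 0.2]
grip_width: 0.0601
gripper_force: 0.0
```

Emit:
{"op": "apply_moves", "data": {
  "rows": [
    [0, 0, 0, 0, 0, 0],
    [0, 0, 0, 0, 0, 0],
    [0, 0, 0, 0, 0, 0],
    [0, 0, 0, 0, 0, 0],
    [0, 0, 0, 0, 0, 0]
  ],
  "claw": 0,
  "newtons": 40
}}

```text
clock: 13.88
tcp_pos: [0.6166, -0.2266, 0.0084]
orientation: [1.689, 2.646, 0.002]
contact_force: [-0.9, 0.4, 7.2]
grip_width: 0.0208
gripper_force: 40.4
```

Emit:
{"op": "apply_moves", "data": {
  "rows": [
    [0, 0, -0.05, 0, 0, 0],
    [0, 0, -0.1, 0, 0, 0],
    [0, 0, -0.1, 0, 0, 0]
  ]
}}

```text
clock: 14.25
tcp_pos: [0.6161, -0.2265, 0.0331]
orientation: [1.689, 2.646, 0.001]
contact_force: [-0.3, -0.7, -2.3]
grip_width: 0.021
gripper_force: 39.4
```

The blank is held: 21 mm wide, about 2.3 N. Next I carry it towards the front half of the mouth.

```bash
python3 - <<'E'
from h import *
step([.616,-.2,.28],38)
step([.60,0.02,.33],60,[.616,-.2,.28],38)
step([.60,0.13,.33],78,[.6,.02,.33],60)
E
```

```text
row [ 0.0948  0.046  -0.9878] [ 0.001   0.0012 -0.1456] n>= 4.0
row [ 0.7329  0.4913 -0.2   ] [ 0.      0.     -0.2444] n>= 3.6
row [0.22   0.3811 0.    ] [ 0.   0.  -0.2] n>= 1.8
```

Emit:
{"op": "apply_moves", "data": {
  "rows": [
    [0.095, 0.045, -0.98, 0, 0, -0.146],
    [0.095, 0.045, -0.98, 0, 0, -0.146],
    [0.095, 0.045, -0.98, 0, 0, -0.146],
    [0.095, 0.045, -0.98, 0, 0, -0.146],
    [0.095, 0.045, -0.98, 0, 0, -0.146]
  ]
}}

```text
clock: 14.88
tcp_pos: [0.618, -0.2005, 0.282]
orientation: [1.371, 2.816, 0.004]
contact_force: [-0.6, -1.0, -1.9]
grip_width: 0.0208
gripper_force: 40.2
```

Emit:
{"op": "apply_moves", "data": {
  "rows": [
    [0.73, 0.49, -0.2, 0, 0, -0.244],
    [0.73, 0.49, -0.2, 0, 0, -0.244],
    [0.73, 0.49, -0.2, 0, 0, -0.244],
    [0.73, 0.49, -0.2, 0, 0, -0.244],
    [0.73, 0.49, -0.2, 0, 0, -0.244]
  ]
}}

```text
clock: 15.5
tcp_pos: [0.5989, 0.0241, 0.3253]
orientation: [-0.802, -3.035, -0.002]
contact_force: [0.7, -0.0, -2.8]
grip_width: 0.021
gripper_force: 40.2
```

Emit:
{"op": "apply_moves", "data": {
  "rows": [
    [0.22, 0.38, 0, 0, 0, -0.2],
    [0.22, 0.38, 0, 0, 0, -0.2],
    [0.22, 0.38, 0, 0, 0, -0.2]
  ]
}}

```text
clock: 15.88
tcp_pos: [0.5982, 0.1337, 0.3243]
orientation: [-0.316, -3.122, -0.001]
contact_force: [-0.2, -0.2, -2.3]
grip_width: 0.0209
gripper_force: 40.2
```

```bash
python3 - <<'E'
from h import *
o=r.get_obs(); print(o["clock"],o["tcp_pos"],R.from_rotvec(o["orientation"]).as_matrix().round(3),o["contact_force"],o["grip_width"])
ims=[]
c=np.array([.616,.267,.23]);a=np.linspace(0,2*np.pi,60)
for n in ["scene","wrist"]:
    f=r.grab_frame(n)
    for t in ["bin_mouth","tread"]:
        for d in r.landmark_of(f,t)[:1]: print(n,t,np.round(d["point"],1),round(d["conf"],2),onz(f,d["point"],.23 if t!="tread" else .043).round(4))
    im=f["pixels"].copy()
    for q in proj(f,[c+[.096*np.cos(t),.096*np.sin(t),0] for t in a]): cv2.circle(im,(int(q[0]),int(q[1])),1,(0,255,0),-1)
    ims.append(cv2.resize(im[130:400,260:530],(390,390)) if n=="scene" else cv2.resize(im,(400,300)))
W=np.zeros((390,800,3),np.uint8); W[:,:390]=ims[0]; W[:300,400:]=ims[1]; save("m.png",W)
E
```

```text
15.875 [0.59817067 0.13367483 0.32434585] [[-0.98   0.2   -0.003]
 [ 0.2    0.98   0.001]
 [ 0.003  0.    -1.   ]] [-0.18591103 -0.16487301 -2.34886656] 0.020890350116564402
scene bin_mouth [397.3 253.9] 0.9 [0.6222 0.2679 0.23  ]
wrist bin_mouth [459.6 192.5] 0.77 [0.6146 0.2649 0.23  ]
wrist tread [242.6 169.9] 0.78 [0.5922 0.079  0.043 ]
```

View pics/m.png

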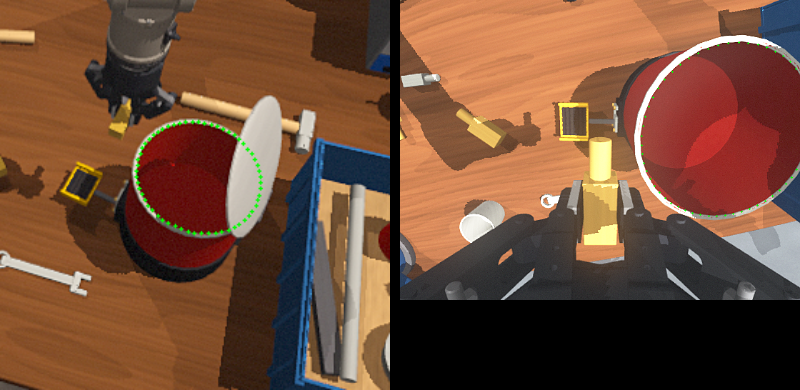

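The overlaid circle fits the rim (mouth at about wrist (460,192)) and the lid is open at the back. The blank is still in the grip. Next I go over the front half, lower and release.

Emit:
{"op": "apply_moves", "data": {
  "rows": [
    [0.036, 0.15, 0, 0, 0, 0],
    [0.036, 0.315, 0, 0, 0, 0],
    [0.036, 0.315, 0, 0, 0, 0]
  ]
}}

```text
clock: 16.55
tcp_pos: [0.6065, 0.2119, 0.3259]
orientation: [-0.321, -3.124, -0.002]
contact_force: [-0.3, -0.4, -2.2]
grip_width: 0.0209
gripper_force: 40.2
```

Emit:
{"op": "apply_moves", "data": {
  "rows": [
    [0, 0, 0.15, 0, 0, 0],
    [0, 0, 0.3, 0, 0, 0],
    [0, 0, 0.42, 0, 0, 0],
    [0, 0, 0.52, 0, 0, 0],
    [0, 0, 0.52, 0, 0, 0]
  ]
}}

```text
clock: 17.18
tcp_pos: [0.6058, 0.206, 0.1946]
orientation: [-0.331, -3.121, 0.004]
contact_force: [-0.5, -0.2, -1.3]
grip_width: 0.0209
gripper_force: 40.1
```

Emit:
{"op": "apply_moves", "data": {
  "rows": [
    [0, 0, 0, 0, 0, 0],
    [0, 0, 0, 0, 0, 0],
    [0, 0, 0, 0, 0, 0],
    [0, 0, 0, 0, 0, 0]
  ],
  "claw": 0.42
}}

```text
clock: 17.68
tcp_pos: [0.6072, 0.2082, 0.1971]
orientation: [0.328, 3.124, 0.001]
contact_force: [-0.0, -0.7, -0.6]
grip_width: 0.0359
gripper_force: 0.0
```

Emit:
{"op": "apply_moves", "data": {
  "rows": [
    [0, 0, -0.2, 0, 0, 0],
    [0, 0, -0.4, 0, 0, 0],
    [0, 0, -0.6, 0, 0, 0],
    [0, 0, -0.6, 0, 0, 0]
  ]
}}

```text
clock: 18.18
tcp_pos: [0.6091, 0.2085, 0.3518]
orientation: [0.328, 3.117, 0.007]
contact_force: [-0.6, -0.3, -0.7]
grip_width: 0.0358
gripper_force: 0.0
```

```bash
python3 - <<'E'
from h import *
o=r.get_obs(); print(o["clock"],o["tcp_pos"],R.from_rotvec(o["orientation"]).as_matrix().round(3),o["contact_force"],o["grip_width"])
f=r.grab_frame("wrist"); save("b.png",f["pixels"])
step([.60,.077,.33],78); step([.60,.077,.10],78,[.6,.077,.33],78)
E
```

```text
18.175 [0.60908515 0.20853311 0.35181877] [[-0.978  0.208  0.008]
 [ 0.208  0.978  0.004]
 [-0.007  0.005 -1.   ]] [-0.64423376 -0.25646294 -0.67470417] 0.03581891709623922
row [-0.0782 -0.5204  0.0744] [ 0.0018  0.0023 -0.0001] n>= 2.1
row [0.   0.   0.92] [0. 0. 0.] n>= 3.7
```

View pics/b.png

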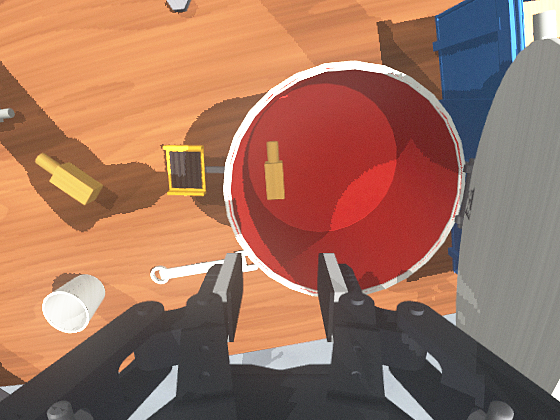

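The brass blank lies on the bin floor at wrist (273,170). Back to the tread with the fingers shut.

Emit:
{"op": "apply_moves", "data": {
  "rows": [
    [-0.066, -0.52, 0, 0, 0, 0],
    [-0.066, -0.52, 0, 0, 0, 0],
    [-0.066, -0.52, 0.08, 0, 0, 0],
    [-0.066, -0.52, 0.08, 0, 0, 0]
  ],
  "claw": 0
}}

```text
clock: 18.73
tcp_pos: [0.5945, 0.0765, 0.3241]
orientation: [-0.331, -3.12, 0.002]
contact_force: [0.2, 1.3, -0.2]
grip_width: -0.0003
gripper_force: 0.0
```

Emit:
{"op": "apply_moves", "data": {
  "rows": [
    [0, 0, 0.25, 0, 0, 0],
    [0, 0, 0.5, 0, 0, 0],
    [0, 0, 0.75, 0, 0, 0],
    [0, 0, 0.95, 0, 0, 0],
    [0, 0, 0.95, 0, 0, 0]
  ]
}}

```text
clock: 19.35
tcp_pos: [0.5928, 0.0788, 0.0852]
orientation: [-0.324, -3.116, 0.004]
contact_force: [-0.0, -0.2, -0.5]
grip_width: 0.0003
gripper_force: 0.0
```

```bash
python3 - <<'E'
from h import *
o=r.get_obs(); print(o["clock"],o["tcp_pos"],R.from_rotvec(o["orientation"]).as_matrix().round(3),o["contact_force"],o["grip_width"])
step([.597,.077,.046],78)
E
```

```text
19.35 [0.59275731 0.07877254 0.08524957] [[-0.979  0.206 -0.009]
 [ 0.206  0.979 -0.001]
 [ 0.008 -0.003 -1.   ]] [-0.03166584 -0.16453028 -0.51653654] 0.000312067741791083
row [-0.0194 -0.0029  0.1569] [-0.0021 -0.0053  0.0015] n>= 0.6
```

Emit:
{"op": "apply_moves", "data": {
  "rows": [
    [0, 0, 0.04, 0, 0, 0],
    [0, 0, 0.08, 0, 0, 0],
    [0, 0, 0.11, 0, 0, 0],
    [0, 0, 0.13, 0, 0, 0],
    [0, 0, 0.14, 0, 0, 0]
  ]
}}

```text
clock: 19.98
tcp_pos: [0.5961, 0.0775, 0.054]
orientation: [0.328, 3.124, 0.0]
contact_force: [0.3, -0.2, -0.4]
grip_width: -0.0001
gripper_force: 0.0
```

Emit:
{"op": "apply_moves", "data": {
  "rows": [
    [0, 0, 0.008, 0, 0, 0],
    [0, 0, 0.016, 0, 0, 0],
    [0, 0, 0.024, 0, 0, 0],
    [0, 0, 0.03, 0, 0, 0],
    [0, 0, 0.03, 0, 0, 0]
  ]
}}

```text
clock: 20.6
tcp_pos: [0.5959, 0.0775, 0.0464]
orientation: [-0.328, -3.124, 0.0]
contact_force: [0.2, 0.0, -0.2]
grip_width: 0.0002
gripper_force: 0.0
```

Emit:
{"op": "apply_moves", "data": {
  "rows": [
    [0, 0, 0.006, 0, 0, 0],
    [0, 0, 0.012, 0, 0, 0],
    [0, 0, 0.018, 0, 0, 0],
    [0, 0, 0.024, 0, 0, 0],
    [0, 0, 0.03, 0, 0, 0]
  ]
}}

```text
clock: 21.22
tcp_pos: [0.5961, 0.0775, 0.0399]
orientation: [-0.329, -3.124, -0.001]
contact_force: [-3.5, -0.1, 9.4]
grip_width: 0.0
gripper_force: 4.9
```

Emit:
{"op": "apply_moves", "data": {
  "rows": [
    [0, 0, 0.004, 0, 0, 0],
    [0, 0, 0.008, 0, 0, 0],
    [0, 0, 0.012, 0, 0, 0],
    [0, 0, 0.012, 0, 0, 0]
  ]
}}

```text
clock: 21.72
tcp_pos: [0.5962, 0.0776, 0.0369]
orientation: [0.328, 3.124, 0.001]
contact_force: [-3.7, -0.6, 10.3]
grip_width: 0.0003
gripper_force: 4.8
```

Emit:
{"op": "apply_moves", "data": {
  "rows": [
    [0, 0, 0.004, 0, 0, 0],
    [0, 0, 0.008, 0, 0, 0],
    [0, 0, 0.012, 0, 0, 0],
    [0, 0, 0.014, 0, 0, 0],
    [0, 0, 0.014, 0, 0, 0]
  ]
}}

```text
clock: 22.35
tcp_pos: [0.5963, 0.0777, 0.0344]
orientation: [0.329, 3.124, 0.002]
contact_force: [-5.5, 0.3, 17.8]
grip_width: 0.0002
gripper_force: 9.0
```

The pedal is at the stop with 18 N. Now I slide it back.

Emit:
{"op": "apply_moves", "data": {
  "rows": [
    [0.012, 0, 0, 0, 0, 0],
    [0.024, 0, 0, 0, 0, 0],
    [0.036, 0, 0, 0, 0, 0],
    [0.048, 0, 0, 0, 0, 0],
    [0.048, 0, 0, 0, 0, 0]
  ]
}}

```text
clock: 22.98
tcp_pos: [0.5869, 0.0799, 0.0347]
orientation: [0.329, 3.119, 0.002]
contact_force: [-0.4, -1.2, 12.4]
grip_width: -0.0
gripper_force: 6.6
```

Emit:
{"op": "apply_moves", "data": {
  "rows": [
    [0.008, 0, 0, 0, 0, 0],
    [0.016, 0, 0, 0, 0, 0],
    [0.024, 0, 0, 0, 0, 0],
    [0.028, 0, 0, 0, 0, 0],
    [0.028, 0, 0, 0, 0, 0]
  ]
}}

```text
clock: 23.6
tcp_pos: [0.5804, 0.0813, 0.0347]
orientation: [0.329, 3.119, 0.002]
contact_force: [0.6, -1.2, 12.2]
grip_width: 0.0003
gripper_force: 6.4
```

Emit:
{"op": "apply_moves", "data": {
  "rows": [
    [0.006, 0, 0.002, 0, 0, 0],
    [0.012, 0, 0.002, 0, 0, 0],
    [0.016, 0, 0.002, 0, 0, 0],
    [0.016, 0, 0.002, 0, 0, 0]
  ]
}}

```text
clock: 24.1
tcp_pos: [0.577, 0.0822, 0.0346]
orientation: [0.329, 3.118, 0.003]
contact_force: [-0.2, -1.7, 14.7]
grip_width: 0.0
gripper_force: 7.4
```

Emit:
{"op": "apply_moves", "data": {
  "rows": [
    [0.006, 0, 0, 0, 0, 0],
    [0.012, 0, 0, 0, 0, 0],
    [0.012, 0, 0, 0, 0, 0]
  ]
}}

```text
clock: 24.48
tcp_pos: [0.5762, 0.0823, 0.0349]
orientation: [0.33, 3.113, 0.003]
contact_force: [6.4, -2.1, 10.2]
grip_width: -0.0
gripper_force: 5.4
```

The upright leg of the slot is reached: the side force has risen to 6 N. Now I ease the pedal up.

Emit:
{"op": "apply_moves", "data": {
  "rows": [
    [-0.004, 0, -0.004, 0, 0, 0],
    [-0.004, 0, -0.01, 0, 0, 0],
    [-0.004, 0, -0.016, 0, 0, 0],
    [-0.004, 0, -0.022, 0, 0, 0],
    [-0.004, 0, -0.028, 0, 0, 0]
  ]
}}

```text
clock: 25.1
tcp_pos: [0.5762, 0.0821, 0.0415]
orientation: [0.329, 3.115, 0.002]
contact_force: [4.7, -2.5, 8.5]
grip_width: -0.0
gripper_force: 4.9
```

Emit:
{"op": "apply_moves", "data": {
  "rows": [
    [0, 0, -0.006, 0, 0, 0],
    [0, 0, -0.012, 0, 0, 0],
    [0, 0, -0.018, 0, 0, 0],
    [0, 0, -0.024, 0, 0, 0],
    [0, 0, -0.03, 0, 0, 0]
  ]
}}

```text
clock: 25.72
tcp_pos: [0.5763, 0.0822, 0.0491]
orientation: [0.329, 3.115, 0.003]
contact_force: [5.7, -1.1, 9.8]
grip_width: 0.0001
gripper_force: 5.1
```

Emit:
{"op": "apply_moves", "data": {
  "rows": [
    [0, 0, -0.007, 0, 0, 0],
    [0, 0, -0.014, 0, 0, 0],
    [0, 0, -0.021, 0, 0, 0],
    [0, 0, -0.028, 0, 0, 0],
    [0, 0, -0.035, 0, 0, 0]
  ]
}}

```text
clock: 26.35
tcp_pos: [0.5763, 0.0826, 0.0579]
orientation: [0.329, 3.115, 0.003]
contact_force: [4.6, -0.8, 10.6]
grip_width: 0.0002
gripper_force: 5.0
```

Emit:
{"op": "apply_moves", "data": {
  "rows": [
    [0, 0.004, -0.006, 0, 0, 0],
    [0, 0.004, -0.012, 0, 0, 0],
    [0, 0.004, -0.018, 0, 0, 0],
    [0, 0.004, -0.024, 0, 0, 0],
    [0, 0.004, -0.03, 0, 0, 0]
  ]
}}

```text
clock: 26.98
tcp_pos: [0.5764, 0.0834, 0.0654]
orientation: [0.329, 3.115, 0.003]
contact_force: [5.1, -0.4, 8.8]
grip_width: -0.0003
gripper_force: 4.9
```

Emit:
{"op": "apply_moves", "data": {
  "rows": [
    [0, 0.002, -0.006, 0, 0, 0],
    [0, 0.004, -0.012, 0, 0, 0],
    [0, 0.004, -0.018, 0, 0, 0],
    [0, 0.004, -0.024, 0, 0, 0],
    [0, 0.004, -0.028, 0, 0, 0]
  ]
}}

```text
clock: 27.6
tcp_pos: [0.5766, 0.0844, 0.0724]
orientation: [0.329, 3.115, 0.003]
contact_force: [4.3, -1.1, 9.7]
grip_width: 0.0002
gripper_force: 4.6
```

Emit:
{"op": "apply_moves", "data": {
  "rows": [
    [0, 0, -0.004, 0, 0, 0],
    [0, 0, -0.008, 0, 0, 0],
    [0, 0, -0.012, 0, 0, 0],
    [0, 0, -0.016, 0, 0, 0],
    [0, 0, -0.02, 0, 0, 0]
  ]
}}

```text
clock: 28.22
tcp_pos: [0.5768, 0.0851, 0.0774]
orientation: [0.328, 3.115, 0.004]
contact_force: [4.9, 0.3, 8.3]
grip_width: -0.0002
gripper_force: 4.2
```

Emit:
{"op": "apply_moves", "data": {
  "rows": [
    [0, 0, -0.004, 0, 0, 0],
    [0, 0, -0.008, 0, 0, 0],
    [0, 0, -0.012, 0, 0, 0],
    [0, 0, -0.016, 0, 0, 0],
    [0, 0, -0.02, 0, 0, 0]
  ]
}}

```text
clock: 28.85
tcp_pos: [0.5705, 0.0842, 0.079]
orientation: [-0.328, -3.121, 0.002]
contact_force: [-1.3, 0.7, -0.4]
grip_width: -0.0003
gripper_force: 0.0
```

Emit:
{"op": "apply_moves", "data": {
  "rows": [
    [0, 0, -0.06, 0, 0, 0],
    [0, 0, -0.2, 0, 0, 0],
    [0, -0.2, -0.4, 0, 0, 0],
    [0, -0.3, -0.5, 0, 0, 0],
    [0, -0.3, -0.5, 0, 0, 0]
  ]
}}

```text
clock: 29.48
tcp_pos: [0.5572, 0.0079, 0.2081]
orientation: [0.336, 3.119, 0.001]
contact_force: [0.6, 0.4, -0.8]
grip_width: -0.0
gripper_force: 0.0
```

```bash
python3 - <<'E'
from h import *
o=r.get_obs(); print(o["clock"],o["tcp_pos"],o["contact_force"])
f=r.grab_frame("scene"); save("end.png",f["pixels"])
for t,z in [("bin_mouth",.23),("tread",.077)]:
    for d in r.landmark_of(f,t)[:1]: print(t,np.round(d["point"],1),round(d["conf"],2),onz(f,d["point"],z).round(4))
E
```

```text
29.475 [0.55717742 0.00787061 0.20809029] [ 0.63020416  0.36437009 -0.78209293]
bin_mouth [399.2 252.2] 0.67 [0.6169 0.2713 0.23  ]
tread [322.1 245.6] 0.68 [0.5742 0.09   0.077 ]
```

View pics/end.png

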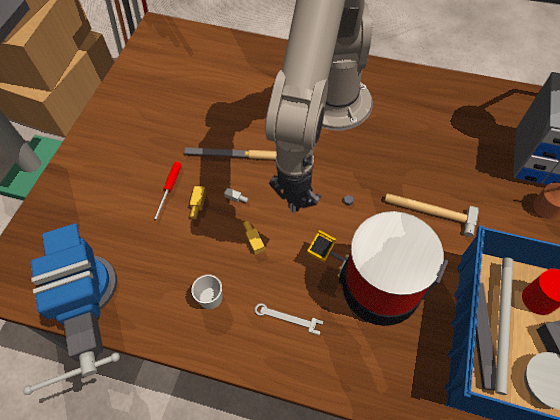

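The lid is shut at (398,252), the tread is up at (321,245), and everything else lies where it was. Handing in.

```bash
python3 -c "
from bench import r
print(r.hand_in())"
```

```text
the job is handed in; nothing more can be done
None
```

The smallest brass blank is in the red bin, the lid came down under control with the pedal fully up, nothing else looks moved, and the job was handed in at about 29.5 s; one doubt is that force on the pedal peaked at 26 N down plus 12 N sideways at the end of the slide, about 28.7 N combined against the 28 N limit.

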